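# Put the sharpening machine in gear for the grindstone

### The job

The two-wheel sharpening machine stands in neutral. Pull its sprung selector knob out, turn it towards the side on which the big grindstone is fitted, and let it snap fully home in that side's notch. Let go of it, and leave the other things on the table where they are.

Things in the scene. Friction and masses are not known exactly. Their poses are not given: they have to be found in the camera images.
- gear_head: Sharpening machine, fixed: base plate 190 x 170 mm, grey ribbed gearbox drum at the back, and before it a dark steel panel that slopes 30 degrees, facing up and to the machine's front (robot side). Origin: centre of its underside, on the table; x from front to back, y to its left. Panel centre at x -35, z 85 mm. An axle along y (x 40, z 80 mm) carries a wheel on each side.
- selector_grip (a point): Centre of the knob's black bar grip, on its axis, 36.5 mm off the panel: 46 mm long (x, rounded nose at +x is the pointer), 18 mm thick (y, flat sides to pinch), 25 mm high (z); below it a 25 mm round neck. Axes turn with the knob: z is its axis, out of the panel, 30 degrees from vertical towards the machine's front; x is where the nose points (in neutral up the slope, to the machine's back).
- selector_pin (a point): Tip of the brass pin (7 mm thick) under the grip, 34 mm from the knob's axis and 29 mm below the grip's centre, on the nose's side. It turns with the knob and sits in a notch of a toothed steel collar (72 mm diameter, teeth 12 mm high) on the panel.
- selector_pull (a joint): How far the knob is pulled out along its axis, m: 0 is fully home, 0.016 the stop. A spring draws it in with about 5.5 N at 0, 10 N at 0.010 and 12.5 N at the stop. The notches are 9 mm deep: the knob turns freely when it is out by 0.010 or more.
- selector_turn (a joint): Knob angle about its axis, rad: 0 neutral notch (start, within its play), +1.047 (60 degrees, anticlockwise seen from outside the panel) the left notch, nose towards the machine's left (+y) wheel, -1.047 the right notch. Stops at +1.10 and -1.10: a knob turned to its stop and let go drops into the end notch. Play in a notch about 0.05; round-edged teeth; turns with little friction.
- grindstone: The big grindstone: a plain grey disc 110 mm in diameter and 26 mm thick, fixed on one end of the axle, 108 mm to the left or right of the machine's middle (this varies). Origin at its centre, axle along its y.
- strop_drum: The other wheel: a small pale wooden drum with a waist, 62 mm in diameter and 34 mm wide, on the other end of the axle. Origin at its centre.
- gouge_a: Bystander: carving gouge with a wooden handle, 210 mm long, lying on the table to the right of the machine. Origin at the centre of its underside.
- whetstone: Bystander: flat oil stone 45 x 140 x 20 mm, to the left of the machine. Origin at the centre of its underside.
- rusty_tin_b: Bystander: open tin, 54 mm in diameter, 55 mm high, in front of the machine on the left. Origin at the centre of its underside.
- spool: Bystander: upright thread spool, 38 mm in diameter, 50 mm high, in front of the machine on the right. Origin at the centre of its underside.
- brush_b: Bystander: flat brush 185 mm long, 13 mm high, lying behind the machine. Origin at the centre of its underside.

How it is judged:
By the outcome, as a careful person would: the job done as asked, in the order asked, and still so for the second after the job is handed in, with the robot touching nothing.
It also fails if it takes over 32 s, if anything falls off the work surface, if the arm or the gripper's body presses on something with over 40 N, if the wrist force passes 120 N, or if a joint passes its speed limit or range.

### The arm

A 6-joint arm with a two-finger parallel gripper is mounted at the origin on a cart in front of the work surface, level with it; the furniture and walls round the work are solid. World frame = base frame: x ahead of the robot, y to its left, z up, the work surface at z = 0. Lengths are in m, angles in rad, forces in N, time in s.
With the tool pointing down it reaches from about 0.35 to 0.975 m from the base axis. Payload 4.9 kg.
Tool frame: the origin (TCP) lies between the finger pads; the fingertips stand 8 mm ahead of it and the grasp point (between the pads) lies 11 mm behind it; z points along the fingers, y is the direction in which the jaws open and shut (so a half turn about z gives the same grasp; the last joint's range is limited). The gripper opens to 85 mm and grips with 20 to 120 N. Pads are 22 mm wide; open, the fingers measure 114 mm over their backs; the gripper's body (76 mm by 85 mm) begins 54 mm behind the grasp point. The pads swing forward as they close: fully open they stand 13 mm farther back than shut.
Start: joints at [1.151, 0.053, 1.613, -0, 1.476, -0.119], TCP at [0.185, 0.597, 0.239] pointing down, gripper open.
Joint ranges: [-3.01, 3.01], [-1.01, 2.22], [0.06, 2.58], [-1.02, 4.17], [0.09, 2.62], [-3.14, 3.14]. Speed limits (rad/s): [2.57, 2.57, 3.14, 3.14, 3.14, 3.14].

### API

Orientations are given as a rotation vector (axis times angle).
In Python, from station import ctrl gives the robot as it stands. The module is installed in compiled form; this text tells all that it offers.
- The arm moves only by the shell command python3 -m creep 'ROWS' [FORCE]. ROWS is JSON, a list of rows, each an object with "hand": the opening, from 0 (shut) to 1 (fully open); "translation": the shift along the tool's x, y, z in cm, a list of three; "delta_rot": the turn, a rotation vector about the tool's x, y, z in degrees, a list of three. A call has 1 to 8 rows; each row shifts and turns the commanded pose from where the row before left it, along the tool's axes as they then stand; what a row does not reach is not made up. A row lasts 1/8 s, in which the tool goes at most 62.5 mm and 10.7 degrees, less where a joint would pass 70% of its speed; a pose out of reach is approached as far as the arm can. A call with a gripper value outside its range is refused whole. The fingers move at their own pace and stop on an object; FORCE is the grip in N (left out, the last holds). Time passes only in rows, so rows that do not move let the fingers close. It gives the time, the measured TCP pose, the force and the opening at its end, in the units of the state.
- ctrl.get_obs(): the state, without advancing time (a new reading comes with each control period).
- ctrl.get_image(name): name is "scene" or "top"; returns (picture, depth): 420x560x3 uint8, red, green, blue; 420x560 float32, m along the optical axis (not along the pixel's ray), 0 where there is no reading.
- ctrl.calibration(name): a dict with "fx", "fy", "cx", "cy" (pixels), "T" (4x4, takes a point from camera to world coordinates). Camera axes: x right, y up, looking along -z (the intrinsics and any distortion apply to the point x, -y, -z); pixel columns grow to the right and rows downward; lengths in m; the calibration is good to about 2 mm. A picture is of the moment at which its call begins. calibration takes no time and is no camera call.
- ctrl.finish_job(): hands the job in, once; it reports no verdict.
The state is a dict: "t": time; "q": joint angles; "dq": joint speeds; "effort": joint torques, N m; "tool_pos": TCP position; "tool_rot": TCP orientation; "contact_force": force on the tool from outside, world axes, zero at the start; "wrist_torque": the same for the moment, N m; "opening": finger opening in m.
Only numpy, scipy, OpenCV 4.12 (cv2) and the standard library are available. Lean on these libraries where they do the work, as an engineer would, in place of code of your own. Each camera call takes 0.05 s, during which the arm holds its last target.

## Working session

There is one attempt and no reset: what is moved stays moved. The work goes in short steps, Python scripts to look and compute and a shell command to move; the robot and the scene stay as the last step left them, time stands still between calls to the robot, and variables do not carry over. Pictures are saved under pics/ and viewed, and the job is handed in when it is done.

```bash
mkdir -p pics; python3 - <<'E'
from station import ctrl
import cv2,numpy as np
np.set_printoptions(precision=4,suppress=True)
o=ctrl.get_obs();print(o)
for n in("scene","top"):
    im,d=ctrl.get_image(n);cv2.imwrite(f"pics/{n}0.png",im[:,:,::-1]);np.savez(f"{n}0.npz",im=im,d=d);c=ctrl.calibration(n);print(n,c)
E
```

```text
{'t': 0.0, 'q': array([ 1.151 ,  0.0533,  1.6143, -0.    ,  1.476 , -0.119 ]), 'dq': array([-0.0013,  0.0009, -0.0002, -0.0004, -0.001 , -0.002 ]), 'effort': array([  0.0011, -39.3677, -37.0179,  -0.0001,   0.007 ,  -0.    ]), 'tool_pos': array([0.1849, 0.5964, 0.2381]), 'tool_rot': array([-0.4707, -3.1056,  0.0031]), 'contact_force': array([-0.618 , -0.8983,  0.2874]), 'wrist_torque': array([-0.0048,  0.0281,  0.0252]), 'opening': 0.0855835746593553}
scene {'fx': 415.68137572775794, 'fy': 415.68137572775794, 'cx': 272.83662445736803, 'cy': 219.91488122851388, 'T': array([[ 0.6844,  0.4369, -0.5837,  0.0365],
       [-0.7291,  0.4219, -0.539 , -0.4692],
       [ 0.0108,  0.7944,  0.6073,  0.6631],
       [ 0.    ,  0.    ,  0.    ,  1.    ]])}
top {'fx': 400.8955492487508, 'fy': 400.8955492487508, 'cx': 276.73863117586023, 'cy': 207.2081286196446, 'T': array([[ 0.0032,  0.9948, -0.1017,  0.5211],
       [-0.9999,  0.0042,  0.0094,  0.0595],
       [ 0.0098,  0.1016,  0.9948,  0.9705],
       [ 0.    ,  0.    ,  0.    ,  1.    ]])}
```

View pics/scene0.png

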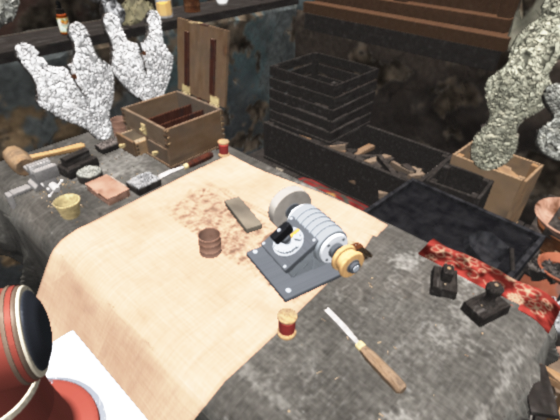

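View pics/top0.png

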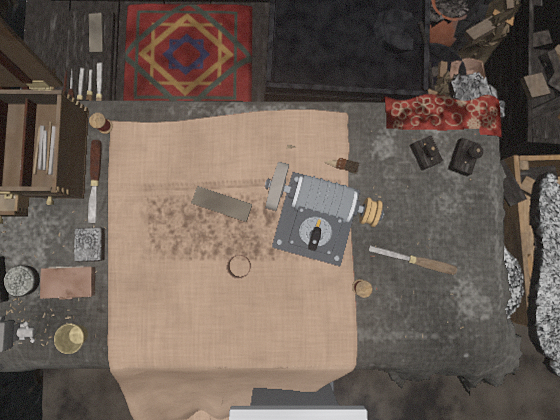

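Both views put the big grey grindstone on the machine's left (+y): top view about (277,187), scene about (290,205). The wooden drum is on the right, at about (372,211) in the top view. The knob therefore turns anticlockwise (+60°). Next I'll zoom in and measure.

```bash
cat > h.py <<'E'
import numpy as np,cv2
from station import ctrl
np.set_printoptions(precision=4,suppress=True)
def pts(n,d):
    c=ctrl.calibration(n);v,u=np.mgrid[:d.shape[0],:d.shape[1]]
    P=np.stack([(u-c['cx'])/c['fx']*d,-(v-c['cy'])/c['fy']*d,-d],-1)
    return P@c['T'][:3,:3].T+c['T'][:3,3]
def crop(n,im,x0,y0,x1,y1,s,name):
    cv2.imwrite(f"pics/{name}.png",cv2.resize(im[y0:y1,x0:x1,::-1],None,fx=s,fy=s,interpolation=cv2.INTER_CUBIC))
E
python3 - <<'E'
from h import *
for n,b in(("top",(255,150,395,275)),("scene",(235,175,375,300))):
    z=np.load(n+"0.npz");im,d=z['im'],z['d'];crop(n,im,*b,5,n+"0c")
    P=pts(n,d)
    x0,y0,x1,y1=b
    # panel points: fit plane via normals
    sub=P[y0:y1,x0:x1];I=im[y0:y1,x0:x1].astype(int)
    hsv=cv2.cvtColor(im,cv2.COLOR_RGB2HSV)[y0:y1,x0:x1].astype(int)
    dark=(hsv[...,2]<45)&(sub[...,2]>.09)
    q=sub[dark];print(n,"dark high",len(q),np.median(q,0),q.min(0),q.max(0)); v,u=np.nonzero(dark);print(u.mean()+x0,v.mean()+y0)
E
```

```text
top dark high 17 [ 0.5571 -0.0299  0.1253] [ 0.5211 -0.0402  0.1208] [0.5661 0.0595 0.9705]
316.0 234.1764705882353
scene dark high 126 [ 0.5382 -0.0355  0.1203] [ 0.0365 -0.4692  0.1041] [ 0.5591 -0.0272  0.6631]
288.484126984127 230.5793650793651
```

View pics/top0c.png

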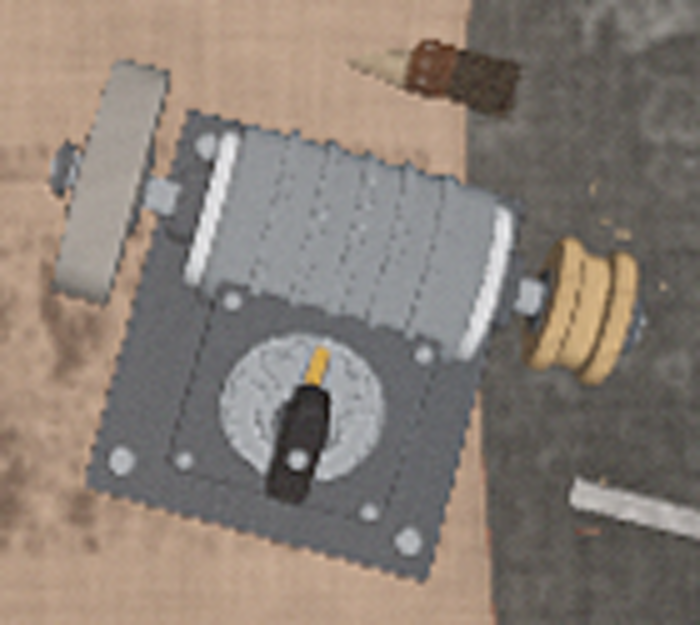

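View pics/scene0c.png

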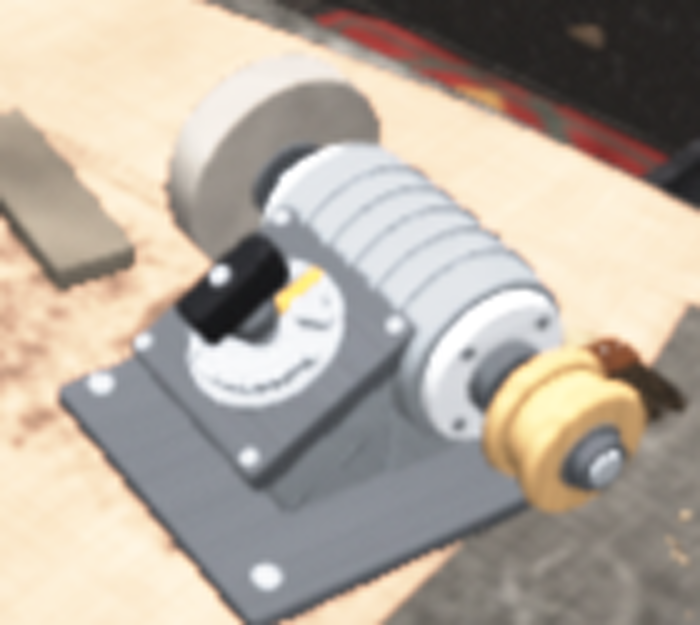

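The knob bar shows in the top crop at about (300,440), with the brass pin and pointer uphill at (318,365). I'll get the machine pose from the panel screws and base bolts, and check it with a plane fit and the axle wheels.

```bash
python3 - <<'E'
from h import *
R={}
for n,b,scr,bolts,corn in(("top",(255,150),[(232,300),(424,355),(370,512),(184,460)],[(121,460),(408,541)],[(92,488),(425,580)]),
   ("scene",(235,175),[(282,216),(395,324),(248,457),(143,341)],[(101,383),(266,577)],[(62,395),(255,622)])):
    z=np.load(n+"0.npz");im,d=z['im'],z['d'];P=pts(n,d)
    def at(p):
        u,v=(p[0]+.0)/5+b[0]-.4,p[1]/5+b[1]-.4
        u0,v0=int(round(u)),int(round(v))
        return np.median(P[v0-1:v0+2,u0-1:u0+2].reshape(-1,3),0)
    S=np.array([at(p) for p in scr]);print(n,"screws\n",S,S.mean(0));print("bolts\n",np.array([at(p) for p in bolts]))
    B=np.array([at(p) for p in bolts]);e=B[0]-B[1];print("yaw bolts",np.degrees(np.arctan2(-e[0],e[1])))
    e=(S[0]+S[3]-S[1]-S[2]);print("yaw scr",np.degrees(np.arctan2(-e[0],e[1])))
    e=(S[0]+S[1]-S[2]-S[3])/2;print("yaw up",np.degrees(np.arctan2(e[1],e[0])),"slope",np.degrees(np.arctan2(e[2],np.hypot(*e[:2]))))
    # panel plane
    poly=np.array([[p[0]/5+b[0],p[1]/5+b[1]] for p in scr]).astype(np.int32)
    m=np.zeros(d.shape,np.uint8);cv2.fillPoly(m,[poly],1)
    c0=S.mean(0);nn=np.cross(S[2]-S[0],S[1]-S[3]);nn/=np.linalg.norm(nn);nn*=np.sign(nn[2])
    q=P[m>0]
    for _ in range(3):
        k=abs((q-c0)@nn)<.003;c0=q[k].mean(0);nn=np.linalg.svd(q[k]-c0)[2][2];nn*=np.sign(nn[2])
    print("normal",nn,k.sum(),"tilt",np.degrees(np.arccos(nn[2])),"yaw",np.degrees(np.arctan2(-nn[1],-nn[0])))
    # grip points: in panel poly, above plane 24..60
    c=S.mean(0); yb,xb=np.mgrid[:d.shape[0],:d.shape[1]]
    h=(P-c0)@nn; g=(h>.02)&(h<.06)&(np.linalg.norm(P-c,axis=-1)<.065)
    hs=cv2.cvtColor(im,cv2.COLOR_RGB2HSV)
    g&=hs[...,2]<90
    q=P[g];print("grip n",g.sum(),"h pct",np.percentile(h[g],[5,50,90,98]))
    top=g&(h>np.percentile(h[g],90)-.003);q=P[top]
    cc=q.mean(0);dd=np.linalg.svd((q-cc))[2][0]
    print("top face c",cc,"dir",dd, "yawdir",np.degrees(np.arctan2(dd[1],dd[0])),"len",np.ptp((q-cc)@dd),'cent mid',cc+dd*(((q-cc)@dd).max()+((q-cc)@dd).min())/2)
E
```

```text
top screws
 [[ 0.6035 -0.0014  0.1069]
 [ 0.58   -0.0836  0.1061]
 [ 0.513  -0.0667  0.0668]
 [ 0.5351  0.0186  0.0641]] [ 0.5579 -0.0333  0.086 ]
bolts
 [[ 0.5356  0.0449  0.0236]
 [ 0.4987 -0.0892  0.0243]]
yaw bolts -15.41560187595781
yaw scr -15.235137853649977
yaw up -15.222651420777696 slope 30.30776352815403
normal [-0.4876  0.1298  0.8634] 725 tilt 30.30260260840101 yaw -14.90919849568255
grip n 193 h pct [0.0293 0.0471 0.0494 0.0504]
top face c [ 0.5369 -0.0269  0.1282] dir [-0.8406  0.2012 -0.5029] yawdir 166.53794042587825 len 0.046934887029470795 cent mid [ 0.5365 -0.0268  0.128 ]
scene screws
 [[ 0.6033 -0.0007  0.1079]
 [ 0.5823 -0.0833  0.1087]
 [ 0.5119 -0.0639  0.0665]
 [ 0.5339  0.0183  0.0657]] [ 0.5578 -0.0324  0.0872]
bolts
 [[ 0.5357  0.0462  0.0252]
 [ 0.4976 -0.089   0.025 ]]
yaw bolts -15.740659249348704
yaw scr -14.62120383678012
yaw up -15.36404754756184 slope 30.20319501330184
normal [-0.4741  0.1384  0.8695] 629 tilt 29.59755498055202 yaw -16.270982891889954
grip n 244 h pct [0.0258 0.0425 0.0487 0.0501]
top face c [ 0.5358 -0.0285  0.1293] dir [-0.8318  0.2157 -0.5115] yawdir 165.4654100311803 len 0.04512119311579829 cent mid [ 0.5348 -0.0282  0.1287]
```

```bash
cat >> h.py <<'E'
from scipy.spatial.transform import Rotation as Ro
YAW=np.radians(-15.3)
mx=np.array([np.cos(YAW),np.sin(YAW),0]);my=np.array([-np.sin(YAW),np.cos(YAW),0])
N=-.5*mx+.866025*np.array([0,0,1]);U=.866025*mx+.5*np.array([0,0,1])
G=np.array([.5410,-.0282,.1168])   # grip centre
def Rt(turn=0):
    K=Ro.from_rotvec(turn*N).as_matrix()@np.stack([U,my,N],1)
    return Ro.from_matrix(np.stack([-K[:,0],K[:,1],-K[:,2]],1))
def to(off,turn=0,pos=None):
    """delta in tool frame (cm, deg) to TCP=G+off*N"""
    o=ctrl.get_obs();R=Ro.from_rotvec(o['tool_rot']);p=G+off*N if pos is None else np.array(pos)
    print("t",o['t'],"tcp",o['tool_pos'],"q",o['q'],"F",o['contact_force'],"open",o['opening'])
    print("trans cm",R.inv().apply(p-o['tool_pos'])*100,"rot deg",np.degrees((R.inv()*Rt(turn)).as_rotvec()))
    K=np.stack([U,my,N],1);print("tcp in knob frame mm",K.T@(o['tool_pos']-G)*1000)
E
python3 -c "
from h import *
to(.12)
to(0,pos=[.42,.02,.27])
print(G+.12*N)"
```

```text
t 0.1 tcp [0.185  0.5964 0.2381] q [ 1.151   0.0534  1.6141 -0.      1.476  -0.119 ] F [-0.1707  0.1623  0.6412] open 0.08564189008875152
trans cm [-46.5162 -49.3095   1.8262] rot deg [ -0.6132 -30.0118  -1.8608]
tcp in knob frame mm [-379.4864  508.545   359.2135]
t 0.1 tcp [0.185  0.5964 0.2381] q [ 1.151   0.0534  1.6141 -0.      1.476  -0.119 ] F [-0.1707  0.1623  0.6412] open 0.08564189008875152
trans cm [-39.5269 -48.0977  -3.1023] rot deg [ -0.6132 -30.0118  -1.8608]
tcp in knob frame mm [-379.4864  508.545   359.2135]
[ 0.4831 -0.0124  0.2207]
```

```bash
python3 -m creep '[{"hand":1,"translation":[-3,-3.8,-0.5],"delta_rot":[0,0,0]},{"hand":1,"translation":[-3.5,-4.2,-0.5],"delta_rot":[0,0,0]},{"hand":1,"translation":[-3.5,-4.2,-0.5],"delta_rot":[0,0,0]},{"hand":1,"translation":[-3.5,-4.2,-0.5],"delta_rot":[0,0,0]},{"hand":1,"translation":[-3.5,-4.2,-0.5],"delta_rot":[0,0,0]},{"hand":1,"translation":[-3.5,-4.2,-0.5],"delta_rot":[0,0,0]},{"hand":1,"translation":[-3.5,-4.2,0],"delta_rot":[0,0,0]},{"hand":1,"translation":[-3.5,-4.2,0],"delta_rot":[0,0,0]}]' 40; python3 -c "
from h import *
to(.12)
to(0,pos=[.42,.02,.27])"
```

```text
t: 1.1
tool_pos: [0.3496, 0.1967, 0.269]
tool_rot: [0.47, 3.106, 0.0]
contact_force: [1.0, 0.9, -0.9]
opening: 0.0858
t 1.1 tcp [0.3496 0.1967 0.269 ] q [ 0.3265 -0.5423  2.0591 -0.      1.6244 -0.9439] F [ 0.9991  0.9231 -0.8932] open 0.08576713312796735
trans cm [-18.9409 -16.0222   4.8345] rot deg [ -0.4904 -29.9818  -1.8665]
tcp in knob frame mm [-135.1735  166.4319  253.839 ]
t 1.1 tcp [0.3496 0.1967 0.269 ] q [ 0.3265 -0.5423  2.0591 -0.      1.6244 -0.9439] F [ 0.9991  0.9231 -0.8932] open 0.08576713312796735
trans cm [-11.9546 -14.7971  -0.0949] rot deg [ -0.4904 -29.9818  -1.8665]
tcp in knob frame mm [-135.1735  166.4319  253.839 ]
```

```bash
python3 -m creep '[{"hand":1,"translation":[-3.5,-3.2,0],"delta_rot":[0,0,0]},{"hand":1,"translation":[-3.5,-3.2,0],"delta_rot":[0,0,0]},{"hand":1,"translation":[-3.5,-3.2,0],"delta_rot":[0,0,0]},{"hand":1,"translation":[-3.5,-3.2,0],"delta_rot":[0,0,0]},{"hand":1,"translation":[-3.5,-3.2,0],"delta_rot":[0,0,0]},{"hand":1,"translation":[0,0,0],"delta_rot":[0,-10,-0.6]},{"hand":1,"translation":[0,0,0],"delta_rot":[0,-10,-0.6]},{"hand":1,"translation":[0,0,0],"delta_rot":[0,-10,-0.6]}]'; python3 -c "
from h import *
to(.10)"
```

```text
t: 2.1
tool_pos: [0.4694, -0.0066, 0.2693]
tool_rot: [0.351, 2.593, -0.106]
contact_force: [-0.7, 0.7, 0.2]
opening: 0.0855
t 2.1 tcp [ 0.4694 -0.0066  0.2693] q [-0.1262 -0.7283  2.2285 -0.0887  1.1199 -1.4108] F [-0.7082  0.7265  0.1972] open 0.08545937061875858
trans cm [ 1.1856 -0.1308  6.9429] rot deg [-0.52    0.2782  0.0375]
tcp in knob frame mm [ 11.5176   1.9455 169.4706]
```

```bash
python3 -m creep '[{"hand":1,"translation":[0.6,-0.1,3.5],"delta_rot":[-0.5,0.3,0]},{"hand":1,"translation":[0.6,0,3.4],"delta_rot":[0,0,0]},{"hand":1,"translation":[0,0,0],"delta_rot":[0,0,0]}]'; python3 -c "
from h import *
to(-.002)
for n,b in(('top',(220,130,400,280)),('scene',(220,130,380,280))):
    im,d=ctrl.get_image(n);crop(n,im,*b,4,n+'1')
"
```

```text
t: 2.48
tool_pos: [0.4899, -0.0137, 0.1993]
tool_rot: [0.35, 2.611, -0.093]
contact_force: [0.2, -0.8, 0.6]
opening: 0.0856
t 2.475 tcp [ 0.4899 -0.0137  0.1993] q [-0.1465 -0.6077  2.2714 -0.0725  0.9714 -1.4255] F [ 0.1928 -0.7583  0.5572] open 0.08555764802502097
trans cm [-0.5987 -0.0395  9.995 ] rot deg [-0.0583 -0.7298  0.0523]
tcp in knob frame mm [-4.7134  0.4915 98.0179]
```

View pics/scene1.png

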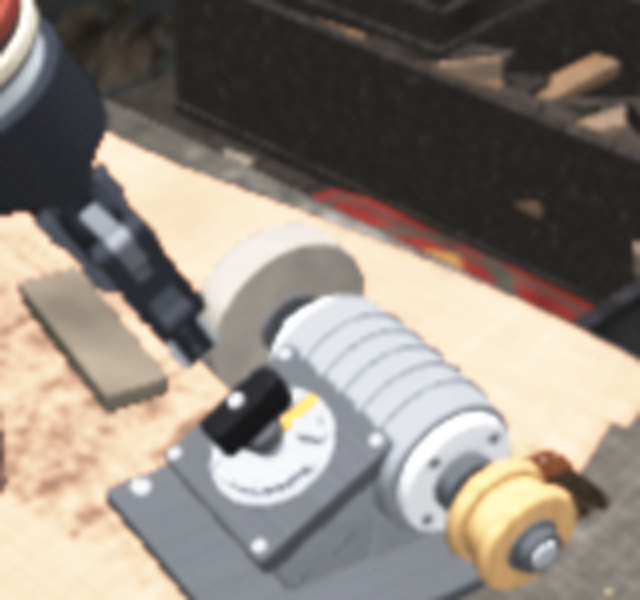

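View pics/top1.png

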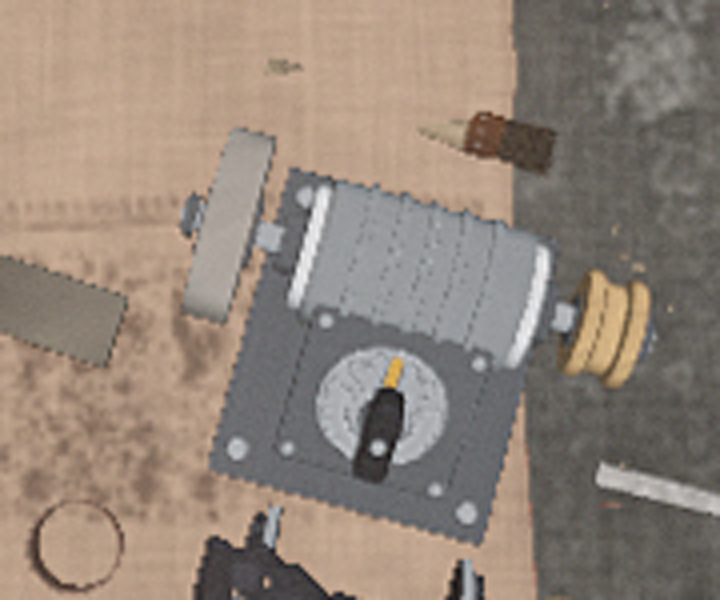

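The fingers straddle the knob symmetrically in the top view (tips at about (270,510) and (465,565), knob between) and nothing is near the tin. I'll go in.

```bash
python3 -m creep '[{"hand":1,"translation":[-0.6,0,2.5],"delta_rot":[0,-0.7,0]},{"hand":1,"translation":[0,0,3],"delta_rot":[0,0,0]},{"hand":1,"translation":[0,0,2.5],"delta_rot":[0,0,0]},{"hand":1,"translation":[0,0,1.5],"delta_rot":[0,0,0]},{"hand":1,"translation":[0,0,0],"delta_rot":[0,0,0]},{"hand":1,"translation":[0,0,0],"delta_rot":[0,0,0]}]' 20; python3 -c "
from h import *
to(-.002)
for n,b in(('top',(220,130,400,280)),('scene',(220,130,380,280))):
    im,d=ctrl.get_image(n);crop(n,im,*b,4,n+'2')
"
```

```text
t: 3.32
tool_pos: [0.5439, -0.0279, 0.1264]
tool_rot: [0.347, 2.589, -0.095]
contact_force: [0.7, 0.9, -0.6]
opening: 0.0854
t 3.325 tcp [ 0.5439 -0.0279  0.1264] q [-0.161  -0.3521  2.2344 -0.0804  0.7302 -1.4203] F [ 0.7394  0.9168 -0.5855] open 0.08543104711491487
trans cm [ 0.7262 -0.1042  0.8848] rot deg [0.0124 0.5437 0.0436]
tcp in knob frame mm [7.1765 1.0459 6.9168]
```

View pics/scene2.png

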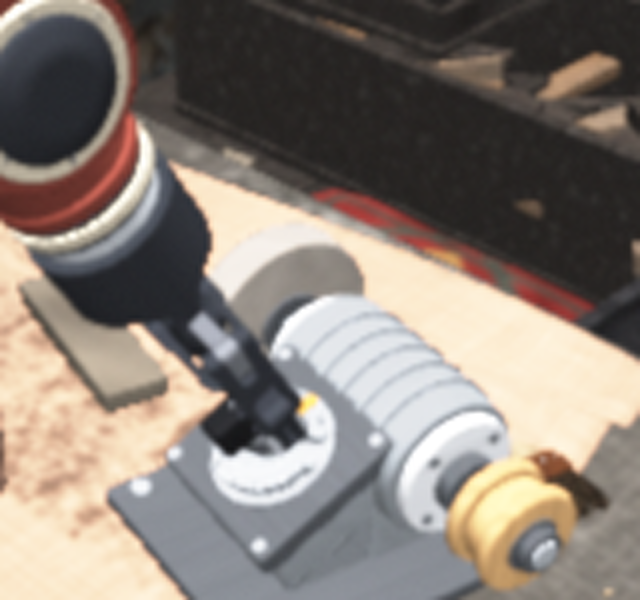

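View pics/top2.png

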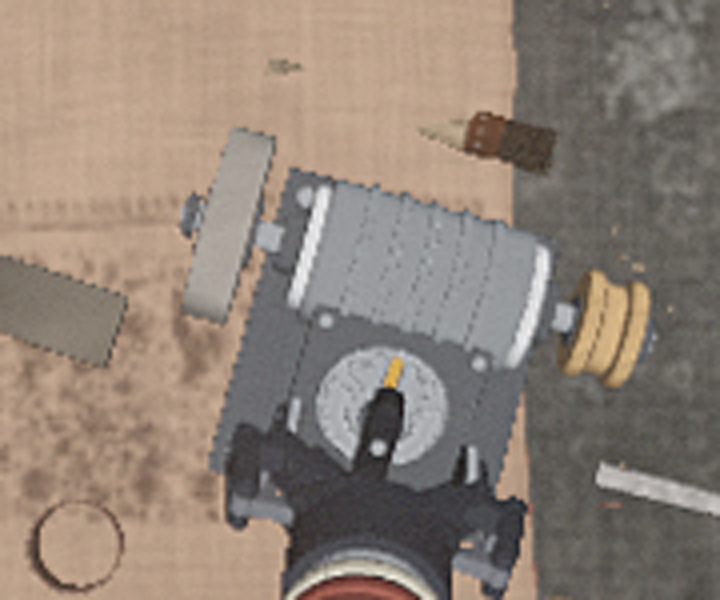

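The TCP is about 7 mm too far up the slope and 9 mm short along the axis. I'll correct both.

```bash
python3 -m creep '[{"hand":1,"translation":[0.7,-0.1,0.3],"delta_rot":[0,0.5,0]},{"hand":1,"translation":[0,0,0],"delta_rot":[0,0,0]},{"hand":1,"translation":[0,0,0],"delta_rot":[0,0,0]}]' 20; python3 -c "
from h import *
to(-.002)
"
```

```text
t: 3.8
tool_pos: [0.5383, -0.0277, 0.1182]
tool_rot: [0.348, 2.6, -0.094]
contact_force: [0.2, -0.7, -0.0]
opening: 0.0855
t 3.8 tcp [ 0.5383 -0.0277  0.1182] q [-0.1632 -0.3512  2.2458 -0.0779  0.7291 -1.4232] F [ 0.2184 -0.7109 -0.0318] open 0.08548491187198622
trans cm [-0.1679  0.0206  0.4582] rot deg [-0.0083 -0.1054  0.0415]
tcp in knob frame mm [-1.6709 -0.2069  2.5852]
```

```bash
python3 -m creep '[{"hand":1,"translation":[-0.15,0,0.4],"delta_rot":[0,-0.1,0]},{"hand":0.4,"translation":[0,0,0],"delta_rot":[0,0,0]},{"hand":0.4,"translation":[0,0,0],"delta_rot":[0,0,0]},{"hand":0.4,"translation":[0,0,0],"delta_rot":[0,0,0]}]' 20; python3 -c "
from h import *
to(-.002)
"
python3 -m creep '[{"hand":0.1,"translation":[0,0,0],"delta_rot":[0,0,0]},{"hand":0.1,"translation":[0,0,0],"delta_rot":[0,0,0]},{"hand":0.1,"translation":[0,0,0],"delta_rot":[0,0,0]},{"hand":0.1,"translation":[0,0,0],"delta_rot":[0,0,0]}]' 20; python3 -c "
from h import *
to(-.002);print(ctrl.get_obs()['wrist_torque'])
for n,b in(('top',(220,130,400,280)),('scene',(220,130,380,280))):
    im,d=ctrl.get_image(n);crop(n,im,*b,4,n+'3')
"
```

```text
t: 4.3
tool_pos: [0.5416, -0.0286, 0.1155]
tool_rot: [0.348, 2.598, -0.094]
contact_force: [0.4, -0.7, -0.1]
opening: 0.0343
t 4.3 tcp [ 0.5416 -0.0286  0.1155] q [-0.1639 -0.3374  2.241  -0.0785  0.7183 -1.423 ] F [ 0.3745 -0.6826 -0.1157] open 0.034297494450636165
trans cm [-0.0031  0.0176  0.054 ] rot deg [-0.0074 -0.0056  0.044 ]
tcp in knob frame mm [-0.0304 -0.1756 -1.4598]
t: 4.8
tool_pos: [0.5416, -0.0285, 0.1156]
tool_rot: [0.348, 2.598, -0.094]
contact_force: [-1.7, 0.3, 1.7]
opening: 0.0174
t 4.8 tcp [ 0.5416 -0.0285  0.1156] q [-0.1638 -0.3376  2.2409 -0.0785  0.7185 -1.4229] F [-1.6771  0.3441  1.659 ] open 0.01743789462965777
trans cm [0.0025 0.0151 0.065 ] rot deg [-0.0057 -0.0027  0.0408]
tcp in knob frame mm [ 0.0252 -0.1507 -1.35  ]
[ 0.0835  0.3231 -0.057 ]
```

View pics/scene3.png

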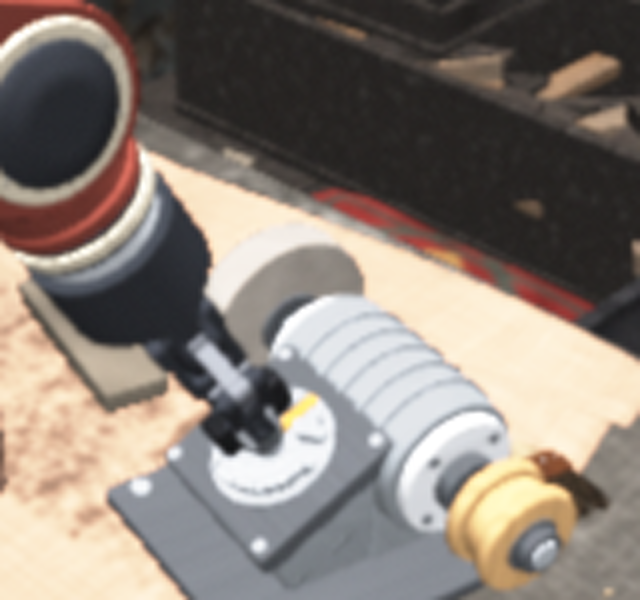

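The jaws have closed on the grip (17.4 mm opening) with almost no side load. I'll firm the grip and pull 13 mm.

```bash
python3 -m creep '[{"hand":0.05,"translation":[0,0,0],"delta_rot":[0,0,0]},{"hand":0.05,"translation":[0,0,0],"delta_rot":[0,0,0]},{"hand":0.05,"translation":[0,0,-0.3],"delta_rot":[0,0,0]},{"hand":0.05,"translation":[0,0,-0.4],"delta_rot":[0,0,0]},{"hand":0.05,"translation":[0,0,-0.4],"delta_rot":[0,0,0]},{"hand":0.05,"translation":[0,0,-0.3],"delta_rot":[0,0,0]},{"hand":0.05,"translation":[0,0,0],"delta_rot":[0,0,0]},{"hand":0.05,"translation":[0,0,0],"delta_rot":[0,0,0]}]' 70; python3 -c "
from h import *
to(.0125);o=ctrl.get_obs();print(o['wrist_torque'],o['contact_force']@N)
for n,b in(('top',(220,130,400,280)),('scene',(220,130,380,280))):
    im,d=ctrl.get_image(n);crop(n,im,*b,4,n+'4')
"
```

```text
t: 5.9
tool_pos: [0.5351, -0.0268, 0.1269]
tool_rot: [0.348, 2.596, -0.094]
contact_force: [7.6, -1.3, -7.7]
opening: 0.0163
t 5.9 tcp [ 0.5351 -0.0268  0.1269] q [-0.1623 -0.3766  2.2492 -0.0768  0.7477 -1.4242] F [ 7.5772 -1.3237 -7.7328] open 0.016314872310489795
trans cm [-0.0158  0.0174 -0.0723] rot deg [0.0147 0.0839 0.0283]
tcp in knob frame mm [-0.1564 -0.1744 11.7763]
[ 0.0577 -0.5615  0.1291] -10.525794033367754
```

View pics/scene4.png

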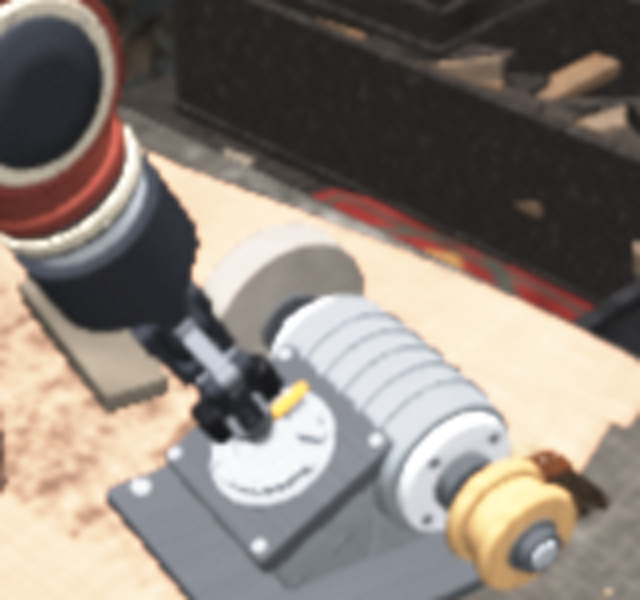

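The spring force along the axis is 10.5 N, so the knob is out by about 11–12 mm. I'll pull 1 mm more and turn half-way, then check.

```bash
python3 -m creep '[{"hand":0.05,"translation":[0,0,-0.12],"delta_rot":[0,0,0]},{"hand":0.05,"translation":[0,0,0],"delta_rot":[0,0,-5]},{"hand":0.05,"translation":[0,0,0],"delta_rot":[0,0,-8]},{"hand":0.05,"translation":[0,0,0],"delta_rot":[0,0,-8]},{"hand":0.05,"translation":[0,0,0],"delta_rot":[0,0,-8]},{"hand":0.05,"translation":[0,0,0],"delta_rot":[0,0,0]}]' 70; python3 -c "
from h import *
to(.013,np.radians(60));o=ctrl.get_obs();print(o['wrist_torque'],o['contact_force']@N)
"
```

```text
t: 6.75
tool_pos: [0.5346, -0.027, 0.1279]
tool_rot: [-0.317, 2.624, -0.269]
contact_force: [9.0, -3.5, -7.8]
opening: 0.0164
t 6.75 tcp [ 0.5346 -0.027   0.1279] q [-0.1625 -0.3798  2.2497 -0.0775  0.7504 -1.9312] F [ 9.0481 -3.5442 -7.8393] open 0.01642008378888321
trans cm [-0.0331  0.0423 -0.0122] rot deg [ -0.0834   0.0437 -30.9129]
tcp in knob frame mm [-0.0837 -0.5307 12.8779]
[-0.2315 -0.5018 -0.04  ] -11.620385120934822
```

```bash
python3 -m creep '[{"hand":0.05,"translation":[-0.02,0.03,0],"delta_rot":[0,0,-8]},{"hand":0.05,"translation":[0,0,0],"delta_rot":[0,0,-8]},{"hand":0.05,"translation":[0,0,0],"delta_rot":[0,0,-8]},{"hand":0.05,"translation":[0,0,0],"delta_rot":[0,0,-7]},{"hand":0.05,"translation":[0,0,0],"delta_rot":[0,0,0]},{"hand":0.05,"translation":[0,0,0],"delta_rot":[0,0,0]}]' 70; python3 -c "
from h import *
to(.013,np.radians(60));o=ctrl.get_obs();print(o['wrist_torque'],o['contact_force']@N,o['wrist_torque']@N)
for n,b in(('top',(220,130,400,280)),('scene',(220,130,380,280))):
    im,d=ctrl.get_image(n);crop(n,im,*b,4,n+'5')
"
```

```text
t: 7.5
tool_pos: [0.5348, -0.0272, 0.1281]
tool_rot: [-1.025, 2.489, -0.445]
contact_force: [10.2, -5.3, -8.5]
opening: 0.0168
t 7.5 tcp [ 0.5348 -0.0272  0.1281] q [-0.1622 -0.3794  2.2493 -0.0795  0.7503 -2.4703] F [10.1917 -5.325  -8.4738] open 0.016821945799503295
trans cm [-0.0517  0.053  -0.0092] rot deg [-0.1472 -0.0268  0.074 ]
tcp in knob frame mm [ 0.2019 -0.7129 12.9093]
[-0.6273 -0.5558 -0.3216] -12.956345744088091 -0.04930769828466173
```

View pics/scene5.png

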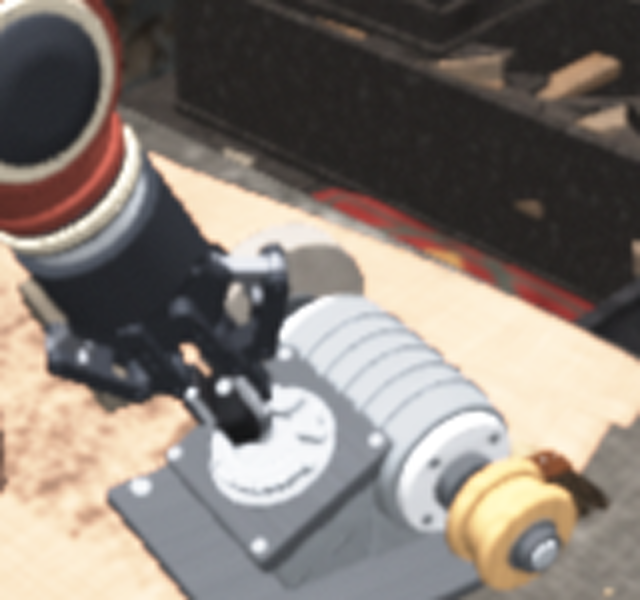

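View pics/top5.png

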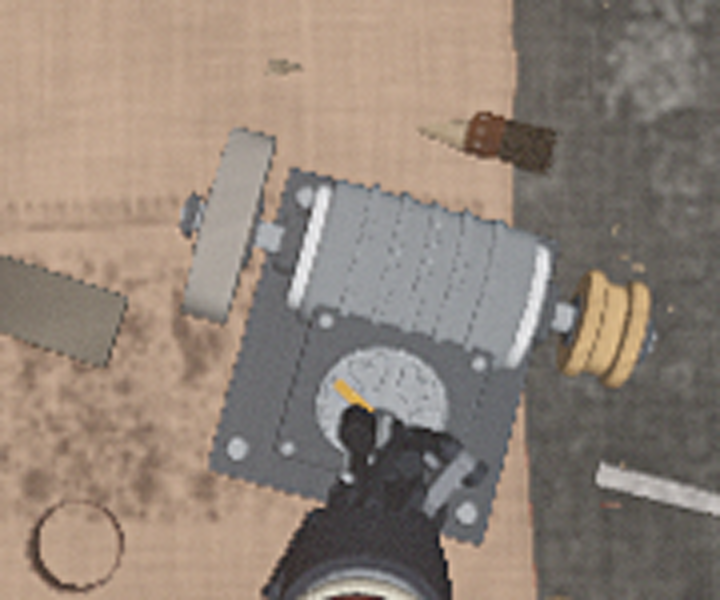

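The brass pin now points left, at about (340,385) in the top crop, with little torque about the axis. I'll ease it in towards the notch.

```bash
python3 -m creep '[{"hand":0.05,"translation":[-0.04,0.04,0.2],"delta_rot":[0,0,0]},{"hand":0.05,"translation":[0,0,0.3],"delta_rot":[0,0,0]},{"hand":0.05,"translation":[0,0,0.3],"delta_rot":[0,0,0]},{"hand":0.05,"translation":[0,0,0.3],"delta_rot":[0,0,0]},{"hand":0.05,"translation":[0,0,0],"delta_rot":[0,0,0]},{"hand":0.05,"translation":[0,0,0],"delta_rot":[0,0,0]}]'; python3 -c "
from h import *
to(-.001,np.radians(60));o=ctrl.get_obs();print(o['wrist_torque'],o['contact_force']@N,o['wrist_torque']@N)
"
```

```text
t: 8.35
tool_pos: [0.54, -0.0286, 0.1189]
tool_rot: [-1.025, 2.49, -0.446]
contact_force: [5.6, -6.8, -5.5]
opening: 0.0165
t 8.35 tcp [ 0.54   -0.0286  0.1189] q [-0.1627 -0.3481  2.2432 -0.0828  0.7255 -2.4673] F [ 5.5614 -6.7995 -5.4704] open 0.01645102727621775
trans cm [-0.0393  0.0556  0.322 ] rot deg [-0.1593 -0.0859  0.094 ]
tcp in knob frame mm [ 0.2806 -0.6097  2.2221]
[-0.9361 -0.1659 -0.498 ] -8.316802479941341 -0.0016801666545225428
```

The spring still pulls at about 3.5 mm out, so the pin is in the notch. I'll lower the last bit and let go.

```bash
python3 -m creep '[{"hand":0.05,"translation":[0,0,0.2],"delta_rot":[0,0,0]},{"hand":0.05,"translation":[0,0,0.1],"delta_rot":[0,0,0]},{"hand":0.05,"translation":[0,0,0],"delta_rot":[0,0,0]},{"hand":0.05,"translation":[0,0,0],"delta_rot":[0,0,0]}]' 20; python3 -c "
from h import *
to(-.001,np.radians(60));o=ctrl.get_obs();print(o['wrist_torque'],o['contact_force']@N,o['wrist_torque']@N)
"
python3 -m creep '[{"hand":0.4,"translation":[0,0,0],"delta_rot":[0,0,0]},{"hand":0.6,"translation":[0,0,0],"delta_rot":[0,0,0]},{"hand":0.6,"translation":[0,0,0],"delta_rot":[0,0,0]},{"hand":0.6,"translation":[0,0,0],"delta_rot":[0,0,0]}]'
```

```text
t: 8.85
tool_pos: [0.5414, -0.0289, 0.1163]
tool_rot: [-1.025, 2.49, -0.445]
contact_force: [5.6, -7.7, -3.6]
opening: 0.0163
t 8.85 tcp [ 0.5414 -0.0289  0.1163] q [-0.163  -0.3396  2.2416 -0.0832  0.7189 -2.467 ] F [ 5.594  -7.7223 -3.6221] open 0.01628941805491689
trans cm [-0.039   0.0498  0.0309] rot deg [-0.1497 -0.0906  0.0978]
tcp in knob frame mm [ 0.2365 -0.5857 -0.6895]
[-0.916  -0.0804 -0.4452] -6.85358324421363 0.0456713652258852
t: 9.35
tool_pos: [0.5412, -0.0273, 0.1166]
tool_rot: [-1.025, 2.49, -0.441]
contact_force: [0.0, 1.1, -1.3]
opening: 0.0511
```

```bash
python3 -m creep '[{"hand":0.6,"translation":[0,0,-2],"delta_rot":[0,0,0]},{"hand":0.6,"translation":[0,0,-4],"delta_rot":[0,0,0]},{"hand":0.6,"translation":[0,0,-4],"delta_rot":[0,0,0]},{"hand":0.6,"translation":[0,0,-4],"delta_rot":[0,0,0]},{"hand":0.6,"translation":[0,0,0],"delta_rot":[0,0,0]},{"hand":0.6,"translation":[0,0,0],"delta_rot":[0,0,0]}]'; python3 - <<'E'
from h import *
to(.12,np.radians(60))
for n,b in(('top',(220,130,400,280)),('scene',(220,130,380,280))):
    im,d=ctrl.get_image(n);crop(n,im,*b,4,n+'6')
    cv2.imwrite(f'pics/{n}6f.png',im[:,:,::-1])
    P=pts(n,d)-G;K=np.stack([U,my,N],1);L=P@K
    hs=cv2.cvtColor(im,cv2.COLOR_RGB2HSV)
    g=(L[...,2]>-.012)&(L[...,2]<.03)&(np.hypot(L[...,0],L[...,1])<.04)&(hs[...,2]<90)
    q=L[g];t=q[q[:,2]>np.percentile(q[:,2],90)-.003]
    v=np.linalg.svd(t[:,:2]-t[:,:2].mean(0))[2][0]
    print(n,"top h pct",np.percentile(q[:,2],[50,90,98])*1000,"centre",t.mean(0)*1000,"bar angle",np.degrees(np.arctan2(v[1],v[0])))
    br=(hs[...,0]>12)&(hs[...,0]<32)&(hs[...,1]>140)&(hs[...,2]>120)&(np.hypot(L[...,0],L[...,1])<.045)&(abs(L[...,2])<.05)
    q=L[br];print(" brass",br.sum(),q.mean(0)*1000,np.degrees(np.arctan2(q[:,1].mean(),q[:,0].mean())))
    z=np.load(n+'0.npz');L0=(pts(n,z['d'])-G)@K;h0=cv2.cvtColor(z['im'],cv2.COLOR_RGB2HSV)
    br=(h0[...,0]>12)&(h0[...,0]<32)&(h0[...,1]>140)&(h0[...,2]>120)&(np.hypot(L0[...,0],L0[...,1])<.045)&(abs(L0[...,2])<.05)
    q=L0[br];print(" brass before",br.sum(),q.mean(0)*1000,np.degrees(np.arctan2(q[:,1].mean(),q[:,0].mean())))
    g=(L0[...,2]>-.012)&(L0[...,2]<.03)&(np.hypot(L0[...,0],L0[...,1])<.04)&(h0[...,2]<90);print(" top h before",np.percentile(L0[g][:,2],[50,90,98])*1000)
E
```

```text
t: 10.1
tool_pos: [0.4735, -0.0089, 0.2371]
tool_rot: [-1.025, 2.491, -0.441]
contact_force: [-0.4, -0.4, 0.0]
opening: 0.0516
t 10.1 tcp [ 0.4735 -0.0089  0.2371] q [-0.1393 -0.7005  2.2646 -0.0732  1.0593 -2.4722] F [-0.4481 -0.4375  0.004 ] open 0.05160166157619537
trans cm [ 0.0345 -0.0952  1.9312] rot deg [ 0.0318 -0.026   0.0497]
tcp in knob frame mm [ -0.6391   0.7765 139.3121]
top top h pct [10.5984 13.319  14.249 ] centre [ 2.2623  0.3751 12.2388] bar angle -120.30412857933257
 brass 18 [ 13.2535  19.3766 -27.2062] 55.62805315086377
 brass before 14 [ 25.6358  -0.1933 -26.2825] -0.4319928550287598
 top h before [11.0037 13.2259 14.1394]
scene top h pct [11.8397 14.824  16.1978] centre [ 0.9125 -0.9389 13.814 ] bar angle -119.66687582522414
 brass 0 [nan nan nan] nan
 brass before 0 [nan nan nan] nan
 top h before [ 8.4034 14.2445 15.4459]<stdin>:13: RuntimeWarning: Mean of empty slice.
  ret = um.true_divide(
  ret = ret.dtype.type(ret / rcount)
<stdin>:16: RuntimeWarning: Mean of empty slice.
```

View pics/scene6.png

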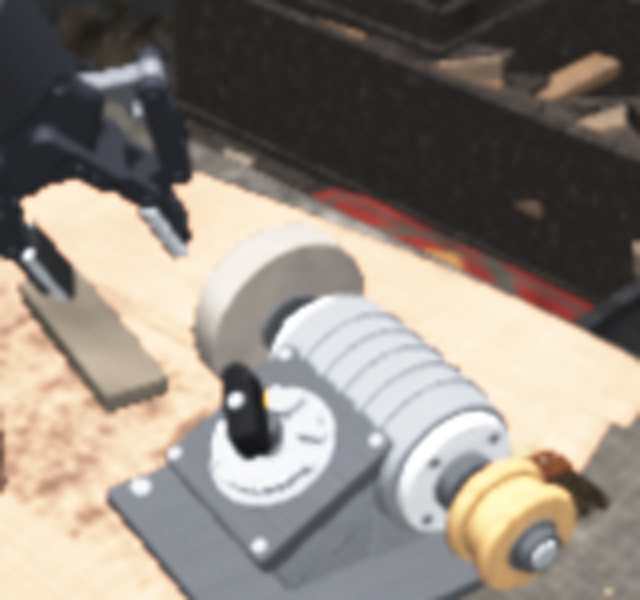

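View pics/top6f.png

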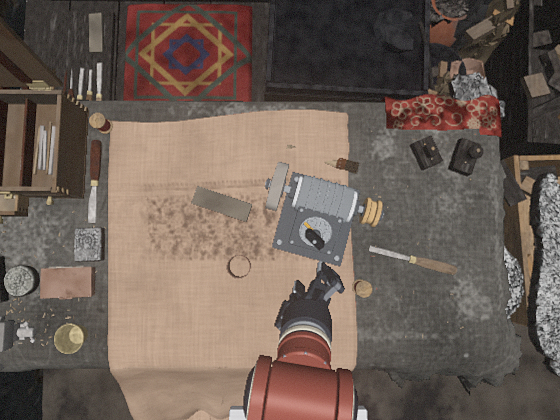

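The bar sits at 60° (59.7–60.3° in the two views) towards the grindstone. In the top view it is at (313,236), at its original height within 0.1 mm (0.8 mm in the scene view), so it is fully home. The tin (239,267), spool (363,289), gouge, whetstone and brush are where they started.

```bash
python3 -c "
from station import ctrl
print(ctrl.finish_job())"
```

```text
the job is handed in; nothing more can be done
None
```

The selector knob is now in the left notch, on the grindstone's side, fully home as far as the cameras show. I handed the job in at about 10.2 s.

- **What I did:** Both views showed the grindstone on the machine's left. I pulled the knob out about 13 mm against the spring (axial force 11–13 N), turned it 60° anticlockwise, eased it into the notch, opened the jaws and backed off about 14 cm along the knob's axis.
- **Knob angle:** The bar measures 60.3° in the top view and 59.7° in the scene view. The brass pin read 55.6° in the top view, but from only 18 pixels and partly hidden by the grip. The scene view gave no pin reading.
- **Knob seated:** The bar's height matches its starting height within about 0.1 mm in the top view and 0.8 mm in the scene view, where the angle to the knob had changed.
- **Other things:** The bystanders look unmoved when the first and last top pictures are compared by eye. The hand was clear, with contact force near zero.

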